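# Report the wrong cup on the cupping table

### The job

One place in the row of three on the wooden board has been laid with the wrong piece: a tall narrow cup instead of a wide tasting bowl. Ring the counter bell by pressing its button down with the fingertips, then point at that tall cup, fingertips about 3 cm above the middle of its mouth, for two seconds or a little more, then point in the same way at the spare bowl that stands on a metal tray, and finish there, still pointing at it. Pass high over the other two bowls in the row, never low as if pointing at them, and apart from the bell touch none of the things on the table.

Things in the scene. Friction and masses are not known exactly. Their poses are not given: they have to be found in the camera images.
- bell_push (a joint): travel of the bell's round steel button: 0 m up at rest, 0.006 m fully down. It springs back by itself; it starts to move at about 1.4 N and is fully down at about 4 N; from about 0.0045 m it rings
- bell_top (a point): centre of the top face of the bell's button, 58 mm above the table at rest; it moves down with the button. The button is 20 mm across and its top stands 16 mm above the bell's steel dome (72 mm across) on a black foot 82 mm across; the bell is fixed to the table and stands to the left or right of the board, with the lidded jar on the other side
- bell: the counter bell itself (see bell_top), fixed to the table. Origin at the centre of its underside
- tray_a: fixed square tray of bare metal, 130 mm, 18 mm high, walls and floor 3 mm thick, that carries the spare bowl; left or right beyond the board. Origin at the centre of its underside
- tray_b: the other tray, the same, that carries the glass. Origin at the centre of its underside
- tall_cup: the wrong piece: white ceramic cup without handle, 76 mm across the rim, 95 mm high, empty, loose; stands on the board in any of the row's three places. Origin at the centre of its underside, z up
- tall_cup_rim (a point): centre of the tall cup's mouth, at rim height, about 107 mm above the table
- bowl_a: white ceramic cupping bowl, round and flared, rim 100 mm across, 60 mm high, empty, loose; one of the two right bowls on the board. Origin at the centre of its underside, z up
- bowl_b: white ceramic cupping bowl, round and flared, rim 100 mm across, 60 mm high, empty, loose; the other right bowl on the board, same shape. Origin at the centre of its underside
- spare: white ceramic cupping bowl, round and flared, rim 100 mm across, 60 mm high, empty, loose; the spare, of the same shape as the bowls in the row, alone on one of two square metal trays (130 mm, 18 mm high) beyond the board. Origin at the centre of its underside, z up
- spare_rim (a point): centre of the spare bowl's mouth, at rim height, about 63 mm above the table
- board: fixed wooden board, 130 mm by 380 mm (long along its y), 12 mm thick, that carries the row of three; neighbouring places are about 125 mm apart. Origin at the centre of its underside
- glass: bystander: clear drinking glass, 68 mm across, 100 mm high, loose, on the other metal tray. Origin at the centre of its underside
- jar: bystander: white lidded jar, 68 mm across, 100 mm high, loose, beside the board on the side away from the bell. Origin at the centre of its underside
- spoon: bystander: steel tasting spoon, 160 mm long, lying loose along its x axis on the table at the far left (+y), origin near its middle, under 25 mm high
Things that resemble listed ones, but are neither listed nor needed, are in the scene too. Leave any orange look-alike of the bowl_a alone.

How it is judged:
By the outcome, as a careful person would: the job done as asked, in the order asked, and still so for the second after the job is handed in, with the robot touching nothing.
It also fails if it takes over 56 s, if anything falls off the work surface, if the arm or the gripper's body presses on something with over 40 N, if the wrist force passes 120 N, or if a joint passes its speed limit or range.

### The arm

A 6-joint arm with a two-finger parallel gripper is mounted at the origin on the work surface. World frame = base frame: x ahead of the robot, y to its left, z up, the work surface at z = 0. Lengths are in m, angles in rad, forces in N, time in s.
With the tool pointing down it reaches from about 0.375 to 0.9 m from the base axis. Payload 3.1 kg.
Tool frame: the origin (TCP) lies at the very end of the fingers, on their centre line; the grasp point (between the pads) lies 19 mm behind it (manip.pinch_z is the distance from the TCP to the grasp point, in m); z points along the fingers, y is the direction in which the jaws open and shut (so a half turn about z gives the same grasp; the last joint's range is limited). The gripper opens to 85 mm and grips with 20 to 120 N. Pads are 22 mm wide; open, the fingers measure 114 mm over their backs; the gripper's body (76 mm by 85 mm) begins 54 mm behind the grasp point. The pads swing forward as they close: fully open they stand 13 mm farther back than shut.
Start: joints at [1.036, 0.527, 1.433, -0, 1.181, -0.178], TCP at [0.218, 0.586, 0.199] pointing down, gripper open.
Joint ranges: [-3.08, 3.08], [-0.75, 2.2], [0.22, 2.44], [-1.43, 4.57], [0, 2.65], [-2.85, 2.85]. Speed limits (rad/s): [2.79, 2.79, 3.14, 3.14, 3.14, 3.14].

### API

Orientations are given as a unit quaternion [x, y, z, w].
In Python, from station import manip gives the robot as it stands.
- The arm moves only by the tool drive_tool, never from a script. Its argument "increments" is a list of rows, each a list of 7 numbers: the closure in counts, from 0 (fully open) to 255 (shut), then the shift along the tool's x, y, z in cm, then the turn, a rotation vector about the tool's x, y, z in rad. A call has 1 to 20 rows; each row is the pose to reach, as a shift and turn from the pose commanded when the call began, along the tool's axes at that moment; what a row does not reach only later rows make up. A row lasts 1/10 s, in which the tool goes at most 50 mm and 8.59 degrees, less where a joint would pass 70% of its speed; a pose out of reach is approached as far as the arm can. A call with a gripper value outside its range is refused whole. The fingers move at their own pace and stop on an object; "force" is the grip in N (left out, the last holds). Time passes only in rows, so rows that repeat a pose let the fingers close. It gives the time, the measured TCP pose, the force and the opening at its end, in the units of the state.
- manip.sense(): the state, without advancing time (a new reading comes with each control period).
- manip.snapshot(name): name is "side" or "top"; returns the picture (384x512x3 uint8, red, green, blue); there is no depth.
- manip.camera_model(name): a dict with "mtx" (3x3 intrinsics, pixels), "cam_to_world" (4x4, takes a point from camera to world coordinates). Camera axes: x right, y down, z forward; pixel columns grow to the right and rows downward; lengths in m; the calibration is good to about 2 mm. A picture is of the moment at which its call begins. camera_model takes no time and is no camera call.
- manip.sign_off(): hands the job in, once; it reports no verdict.
The state is a dict: "t": time; "q": joint angles; "qd": joint speeds; "tau": joint torques, N m; "tcp_pos": TCP position; "tool_rot": TCP orientation; "force": force on the tool from outside, world axes, zero at the start; "ft_torque": the same for the moment, N m; "finger_gap": opening from 0.0 (shut) to 1.0 (fully open).
Only numpy, scipy, OpenCV 4.12 (cv2) and the standard library are available. Lean on these libraries where they do the work, as an engineer would, in place of code of your own. Each camera call takes 0.05 s, during which the arm holds its last target. There are 200 camera calls.

## Working session

There is one attempt and no reset: what is moved stays moved. The work goes in short steps, Python scripts to look and compute and a tool call to move; the robot and the scene stay as the last step left them, time stands still between calls to the robot, and variables do not carry over. Pictures are saved under pics/ and viewed, about 8 in all and at most 12, crops included, and the job is handed in when it is done.

Besides the shell and the picture viewer there is one more tool, called after "Request:" by a JSON object that holds its "op" and its "data". drive_tool: Moves the arm, as the interface text tells. Its arguments: {"type":"object","properties":{"increments":{"type":"array","items":{"type":"array","items":{"type":"number"}}},"force":{"type":"number"}},"required":["increments"]}

```bash
mkdir -p pics; python3 - <<'E'
from station import manip
import cv2,numpy as np
for n in("top","side"):
    cv2.imwrite(f"pics/{n}0.png",manip.snapshot(n)[:,:,::-1]); c=manip.camera_model(n); print(n,np.round(c["mtx"],1).tolist(),np.round(c["cam_to_world"],3).tolist())
s=manip.sense();print(s["t"],s["tcp_pos"],s["tool_rot"],s["finger_gap"])
from scipy.spatial.transform import Rotation as R
print(R.from_quat(s["tool_rot"]).as_matrix().round(3))
E
```

```text
top [[348.3, 0.0, 258.6], [0.0, 348.3, 191.3], [0.0, 0.0, 1.0]] [[0.016, -0.996, 0.085, 0.383], [-1.0, -0.014, 0.016, 0.003], [-0.015, -0.085, -0.996, 1.114], [0.0, 0.0, 0.0, 1.0]]
side [[379.1, 0.0, 244.6], [0.0, 379.1, 192.3], [0.0, 0.0, 1.0]] [[0.874, -0.253, 0.416, 0.024], [-0.487, -0.435, 0.758, -0.812], [-0.01, -0.864, -0.503, 0.637], [0.0, 0.0, 0.0, 1.0]]
0.1 [0.21732723 0.58525206 0.19815051] [ 1.76968448e-01  9.84216057e-01 -8.96111258e-04 -3.43235652e-04] 1.0027380386947324
[[-0.937  0.348 -0.001]
 [ 0.348  0.937 -0.002]
 [ 0.    -0.002 -1.   ]]
```

View pics/top0.png

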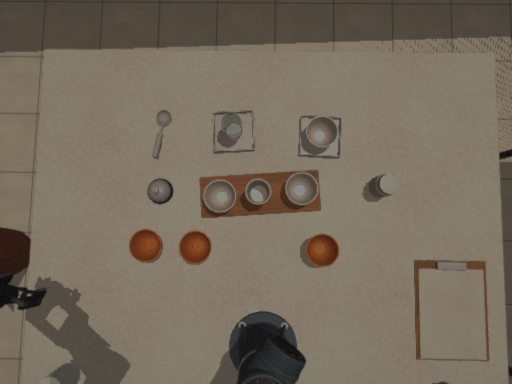

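View pics/side0.png

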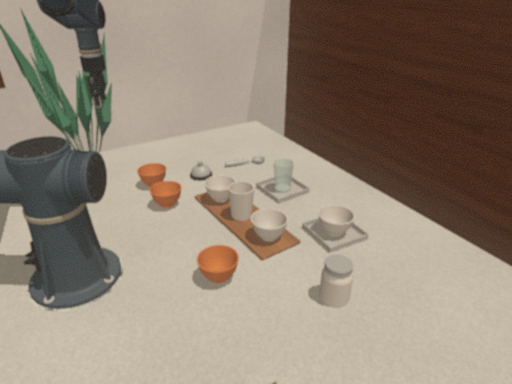

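The top view shows the bell at px (160,190), the tall cup in the middle place (258,191), right bowls at (220,196) and (301,189), the spare on the right tray (321,131), the glass on the left tray (232,126) and the jar at (385,185). The side view agrees with this. Next I measure these.

```bash
cat > h.py <<'E'
import numpy as np,cv2
from station import manip
def ray(n,u,v,z):
    c=manip.camera_model(n);T=np.array(c["cam_to_world"]);d=T[:3,:3]@np.linalg.inv(c["mtx"])@[u,v,1]
    o=T[:3,3];return o+d*(z-o[2])/d[2]
def proj(n,p):
    c=manip.camera_model(n);T=np.array(c["cam_to_world"]);q=c["mtx"]@(T[:3,:3].T@(np.array(p)-T[:3,3]));return q[:2]/q[2]
E
python3 - <<'E'
from h import *
im=cv2.imread("pics/top0.png");s=cv2.imread("pics/side0.png")
g=cv2.resize(cv2.cvtColor(im,6),None,fx=4,fy=4,interpolation=cv2.INTER_CUBIC)
for n,(u,v),z,r,rr in (("cup",(258,191),.107,.038,.3),("spare",(321,131),.063,.05,.3),("bowlL",(220,196),.072,.05,.3),("bowlR",(301,189),.072,.05,.3),("bell dome",(160,190),.02,.041,.3),("jar",(387,184),.1,.034,.3)):
    R=4*r*348.3/(1.114-z); x0,y0=int(u*4-100),int(v*4-100)
    c=cv2.HoughCircles(g[y0:y0+200,x0:x0+200],cv2.HOUGH_GRADIENT,1.5,200,param1=80,param2=10,minRadius=int(R*.9),maxRadius=int(R*1.1))
    if c is None: print(n,None);continue
    x,y,rad=c[0,0]; U,V=(x+x0-1.5)/4,(y+y0-1.5)/4; p=ray("top",U,V,z)
    print(n,(U.round(1),V.round(1)),"r",rad.round(1),"exp",R.round(1),p.round(4),"side px",proj("side",p).round(1))
    cv2.circle(im,(round(U),round(V)),1,(0,0,255),-1); cv2.circle(s,tuple(int(round(a)) for a in proj("side",p)),1,(0,0,255),-1)
A=cv2.resize(im[100:230,140:350],None,fx=3.8,fy=3.8,interpolation=cv2.INTER_CUBIC)
B=cv2.resize(s[145:255,180:370],None,fx=4.2,fy=4.2,interpolation=cv2.INTER_CUBIC)
cv2.imwrite("pics/a.png",A);cv2.imwrite("pics/b.png",B)
E
```

```text
Traceback (most recent call last):
AttributeError: 'float' object has no attribute 'round'
```

```bash
python3 - <<'E'
from h import *
im=cv2.imread("pics/top0.png");s=cv2.imread("pics/side0.png")
g=cv2.resize(cv2.cvtColor(im,6),None,fx=4,fy=4,interpolation=cv2.INTER_CUBIC)
for n,(u,v),z,r in (("cup",(258,191),.107,.038),("spare",(321,131),.063,.05),("bowlL",(220,196),.072,.05),("bowlR",(301,189),.072,.05),("bell foot",(160,190),.01,.041),("jar",(387,184),.1,.034)):
    R=4*r*348.3/(1.114-z); x0,y0=int(u*4-100),int(v*4-100)
    c=cv2.HoughCircles(g[y0:y0+200,x0:x0+200],cv2.HOUGH_GRADIENT,1.5,200,param1=80,param2=10,minRadius=int(R*.9),maxRadius=int(R*1.1))
    if c is None: print(n,None);continue
    x,y,rad=c[0,0]; U,V=(x+x0-1.5)/4,(y+y0-1.5)/4; p=ray("top",U,V,z)
    if n[:4]=="bell": p[2]=.058
    print(n,U,V,"r %.1f exp %.1f"%(rad,R),p.round(4),"side px",proj("side",p).round(1))
    for i,m in((im,"top"),(s,"side")): cv2.circle(i,tuple(int(round(a)) for a in proj(m,p)),0,(0,0,255),-1)
A=cv2.resize(im[100:230,140:350],None,fx=3.8,fy=3.8,interpolation=cv2.INTER_CUBIC)
B=cv2.resize(s[145:255,180:370],None,fx=4.2,fy=4.2,interpolation=cv2.INTER_CUBIC)
cv2.imwrite("pics/a.png",A);cv2.imwrite("pics/b.png",B)
E
```

```text
cup 258.3125 190.5625 r 49.5 exp 52.6 [0.4708 0.0206 0.107 ] side px [241.5 186.3]
spare 321.3125 131.6875 r 61.1 exp 66.3 [ 0.6584 -0.1688  0.063 ] side px [334.9 212.6]
bowlL 219.5625 195.5625 r 66.6 exp 66.9 [0.4571 0.1374 0.072 ] side px [219.8 181.3]
bowlR 301.3125 188.1875 r 66.3 exp 66.9 [ 0.4828 -0.1076  0.072 ] side px [268.8 217. ]
bell foot 159.5625 190.6875 r 51.5 exp 51.7 [0.4743 0.3378 0.058 ] side px [199.8 160.3]
jar 373.4375 190.6875 r 43.3 exp 46.7 [ 0.4758 -0.314   0.1   ] side px [316.5 252.7]
```

View pics/a.png

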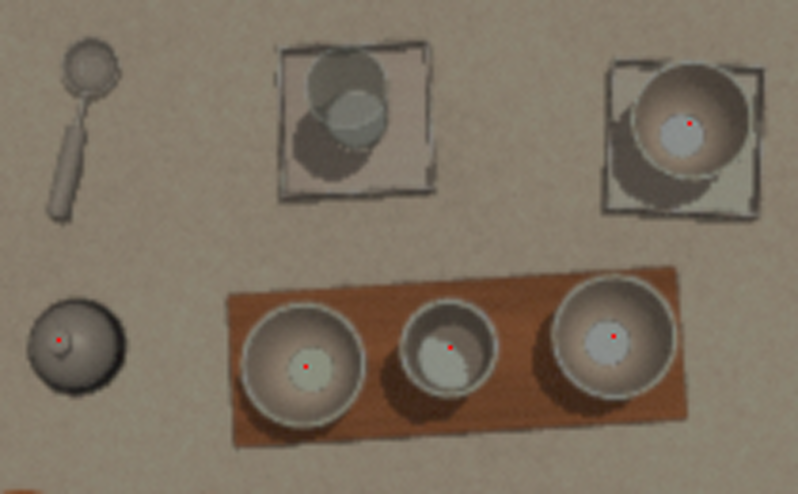

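View pics/b.png

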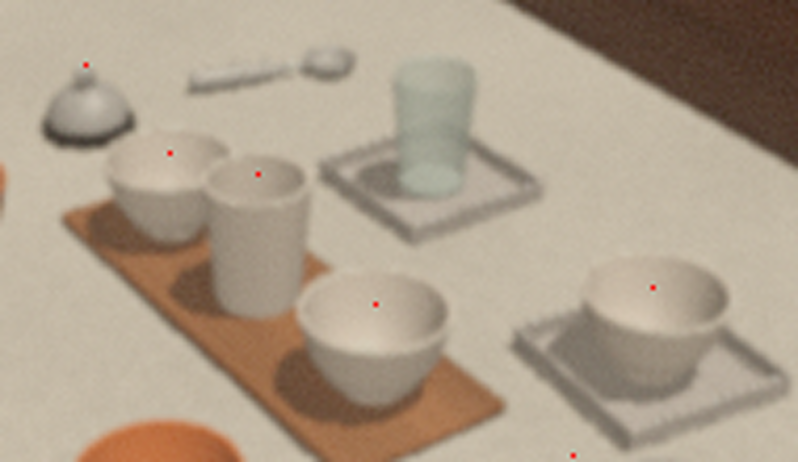

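The cup's rim centre fits well. The spare's real rim centre lies about 1.3 px further out (x≈0.662), and the bell button about 1 px from the dot (≈0.472, 0.335). Next I shut the gripper and go above the bell.

Request:
{"op": "drive_tool", "data": {"increments": [[255,-4,-1.8,0,0,0,0],[255,-8,-3.6,0,0,0,0],[255,-12,-5.4,0,0,0,0],[255,-16,-7.2,0,0,0,0],[255,-20,-9,0,0,0,0],[255,-24,-10.8,0,0,0,0],[255,-28,-12.6,0,0,0,0],[255,-31,-14,0,0,0,0],[255,-32.6,-14.6,0,0,0,0],[255,-32.6,-14.6,0,0,0,0],[255,-32.6,-14.6,4,0,0,0],[255,-32.6,-14.6,8,0,0,0],[255,-32.6,-14.6,10.5,0,0,0],[255,-32.6,-14.6,10.5,0,0,0],[255,-32.6,-14.6,10.5,0,0,0]]}}

```text
t: 1.6
tcp_pos: [0.4714, 0.3366, 0.0941]
tool_rot: [0.176, 0.984, -0.0, -0.0]
force: [0.7, 0.5, 0.7]
finger_gap: 0.001
```

```bash
python3 - <<'E'
from h import *
s=manip.sense();print(s["t"],s["tcp_pos"].round(4),s["force"],s["finger_gap"])
t=manip.snapshot("top")[:,:,::-1];d=manip.snapshot("side")[:,:,::-1].copy()
for p in((.472,.335,.058),s["tcp_pos"]): print(proj("side",p),proj("top",p))
A=cv2.resize(d[110:190,160:260],None,fx=5,fy=5,interpolation=cv2.INTER_CUBIC);B=cv2.resize(t[150:230,120:180],None,fx=5,fy=5,interpolation=cv2.INTER_CUBIC)
cv2.imwrite("pics/c.png",np.hstack([A,B]))
E
```

```text
1.6 [0.4714 0.3366 0.0941] [0.71440823 0.46255258 0.69554951] 0.0011482366335054727
[199.47370739 160.78534679] [155.77514074 190.09368368]
[198.40097914 151.32076863] [151.43617458 189.21674922]
```

View pics/c.png

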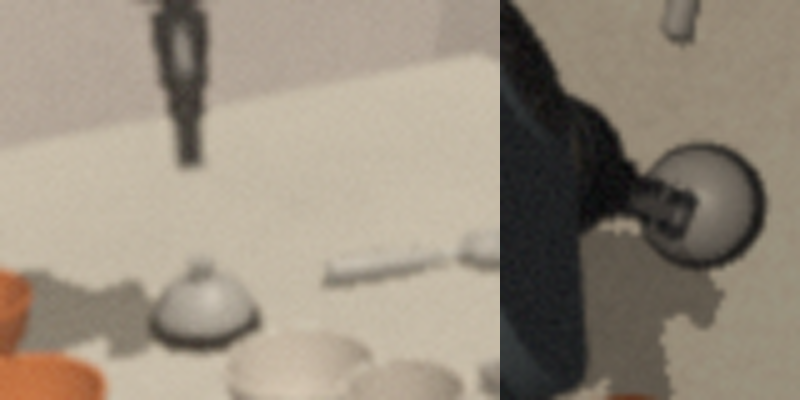

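The fingertips in the pictures, side ≈(197.4,142) and top ≈(157,192), don't agree with the projected TCP. I'll triangulate both the tip and the button.

```bash
python3 - <<'E'
from h import *
def P(n):
    c=manip.camera_model(n);return np.array(c["mtx"])@np.linalg.inv(c["cam_to_world"])[:3]
def tri(t,s):
    X=cv2.triangulatePoints(P("top"),P("side"),np.array(t,float).reshape(2,1),np.array(s,float).reshape(2,1)).ravel();X=X[:3]/X[3]
    return X.round(4),(proj("top",X)-t).round(1),(proj("side",X)-s).round(1)
print("tip",tri((158,192),(197.4,142)),tri((155.6,192.6),(197.4,142)))
print("button",tri((155.9,189.6),(199.8,162.0)))
s=manip.sense();print(s["q"].round(3),s["tool_rot"])
# spare, cup rims
print("cup",tri((258.3,190.6),(180+257/4.2,145+174/4.2)));print("spare",tri((321.5,130.9),(180+655/4.2,145+290/4.2)))
E
```

```text
tip (array([0.4581, 0.3018, 0.1446]), array([-0.2,  0.5]), array([ 0.4, -0. ])) (array([0.4587, 0.3085, 0.142 ]), array([ 0.1, -0.3]), array([-0.2,  0. ]))
button (array([0.4738, 0.3366, 0.0521]), array([-0. ,  0.1]), array([ 0.1, -0. ]))
[ 0.426  0.604  1.64   0.     0.894 -0.79 ] [0.17638844 0.98431931 0.00101464 0.00126048]
cup (array([0.4703, 0.0209, 0.1065]), array([-0.1,  0.1]), array([ 0.1, -0. ]))
spare (array([ 0.662 , -0.1701,  0.058 ]), array([-0. ,  0.1]), array([ 0.1, -0. ]))
```

```bash
python3 - <<'E'
from h import *
for n in("top","side"): print(n,"start tcp",proj(n,(.2173,.5853,.198)).round(1))
s=manip.sense();print(s["t"],s["tcp_pos"],s["qd"].round(3))
out=[]
for n,(x,y,w,h) in(("side",(150,90,100,90)),("top",(110,145,100,90))):
    i=manip.snapshot(n)[:,:,::-1].copy();k=4
    a=cv2.resize(i[y:y+h,x:x+w],None,fx=k,fy=k,interpolation=cv2.INTER_CUBIC)
    a=np.clip(a.astype(float)*1.6,0,255).astype(np.uint8)
    for z,c in((0,(0,0,255)),(.019,(0,255,255)),(.073,(0,255,0)),(.15,(255,0,0))):
        u=proj(n,s["tcp_pos"]+np.array([0,0,z]));cv2.circle(a,tuple(int(v) for v in (u-[x,y]+.5)*k),2,c,-1)
    out.append(a)
i=cv2.imread("pics/top0.png");out0=[]
for f,n,(x,y) in(("side0","side",(50,50)),("top0","top",(0,250))):
    i=cv2.imread(f"pics/{f}.png");a=np.clip(cv2.resize(i[y:y+60,x:x+100],None,fx=4,fy=4)*1.6,0,255).astype(np.uint8)
    u=proj(n,(.2173,.5853,.198));cv2.circle(a,tuple(int(v) for v in (u-[x,y]+.5)*4),2,(0,0,255),-1);out0.append(a)
cv2.imwrite("pics/d.png",np.vstack([np.hstack(out),np.hstack(out0)])[:600])
E
```

```text
top start tcp [ 39.7 281.3]
side start tcp [103.5 114.9]
1.7 [0.47307141 0.33684101 0.09567441] [-0.009 -0.011 -0.004 -0.    -0.004 -0.002]
```

View pics/d.png

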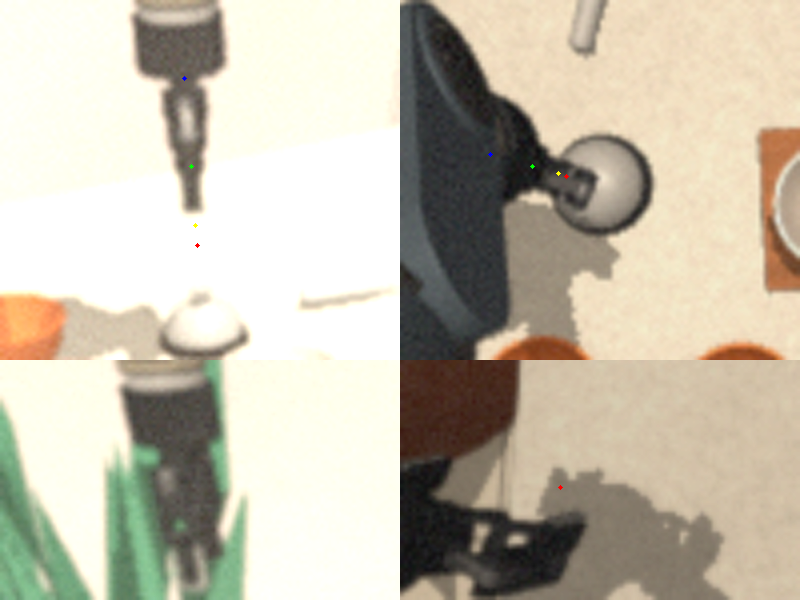

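The cameras agree with the known object heights, but the fingertips look about 5 cm higher and 3 cm to the side of the reported TCP. The same was true at the start. To tell which is right, I go down to 8 mm above the button by the reported pose, then look again.

Request:
{"op": "drive_tool", "data": {"increments": [[255,0,0,1,0,0,0],[255,0,0,2,0,0,0],[255,0,0,2.7,0,0,0],[255,0,0,2.7,0,0,0],[255,0,0,2.7,0,0,0]]}}

```text
t: 2.3
tcp_pos: [0.4722, 0.3352, 0.0664]
tool_rot: [0.177, 0.984, -0.0, -0.0]
force: [-0.3, -1.1, 0.3]
finger_gap: 0.0
```

```bash
cat >> h.py <<'E'
def P(n):
    c=manip.camera_model(n);return np.array(c["mtx"])@np.linalg.inv(c["cam_to_world"])[:3]
def tri(t,s):
    X=cv2.triangulatePoints(P("top"),P("side"),np.array(t,float).reshape(2,1),np.array(s,float).reshape(2,1)).ravel();return (X[:3]/X[3]).round(4)
def pic(f,sb,tb,k=4,pts=()):
    out=[]
    for n,(x,y,w,h) in(("side",sb),("top",tb)):
        i=manip.snapshot(n)[:,:,::-1];a=np.clip(cv2.resize(i[y:y+h,x:x+w],None,fx=k,fy=k,interpolation=cv2.INTER_CUBIC)*1.4,0,255).astype(np.uint8)
        for p in pts: cv2.circle(a,tuple(int(v) for v in (proj(n,p)-[x,y]+.5)*k),2,(0,0,255),-1)
        out.append(a)
    cv2.imwrite(f,np.hstack(out)); s=manip.sense();print(s["t"],s["tcp_pos"].round(4),s["force"].round(2))
    return s
E
python3 - <<'E'
from h import *
pic("pics/e.png",(165,110,65,80),(130,150,65,80),6,[manip.sense()["tcp_pos"]])
E
```

```text
2.4 [0.4726 0.3355 0.067 ] [1.08 0.35 0.56]
```

View pics/e.png

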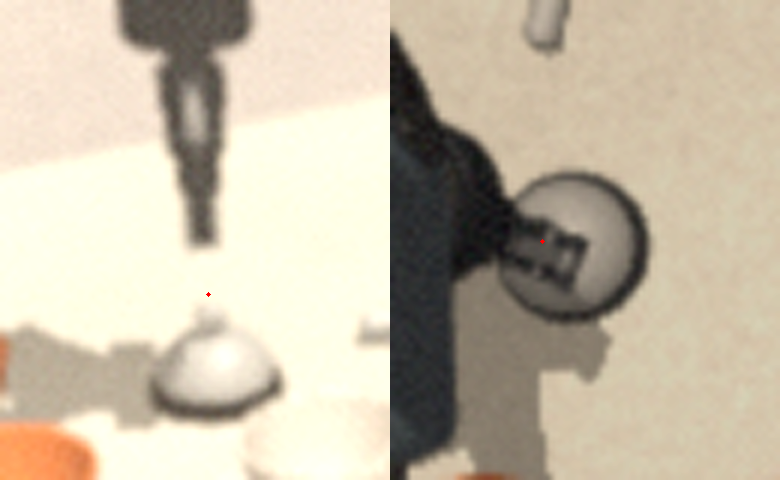

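The offset is constant and the red dot (reported TCP) sits just over the button as planned. A careful descent settles it: contact should come near z=0.058 if the reported pose is right, and there's nothing to hit otherwise.

Request:
{"op": "drive_tool", "data": {"increments": [[255,0,0,0.4,0,0,0],[255,0,0,0.8,0,0,0],[255,0,0,1.2,0,0,0],[255,0,0,1.2,0,0,0],[255,0,0,1.2,0,0,0]]}}

```text
t: 2.9
tcp_pos: [0.4723, 0.3354, 0.0548]
tool_rot: [0.177, 0.984, -0.0, -0.0]
force: [-0.5, -0.3, 0.0]
finger_gap: -0.001
```

```bash
python3 - <<'E'
from h import *
s=manip.sense();print(s["tcp_pos"],s["force"],s["tau"].round(2))
print("tip",tri((160.8,193.2),(198.2,150.3)))
r=ray("top",314.8,140.1,.003);k=(r-np.array([.662,-.169,.063]))/.06;print("shadow k",k.round(2))
print("shadow tip",ray("top",164,210,0).round(3))
for h in((.4726,.3355,.067),(.459,.306,.12)): print("pred",(np.array(h)+k*h[2]).round(3))
E
```

```text
[0.47226589 0.33537654 0.05478767] [-0.53019868 -0.27891003  0.0267165 ] [-0.000e+00 -4.370e+01 -1.138e+01 -0.000e+00  1.000e-02 -0.000e+00]
tip [0.4581 0.3026 0.114 ]
shadow k [-0.26  0.19 -1.  ]
shadow tip [0.413 0.324 0.   ]
pred [ 0.455  0.348 -0.   ]
pred [ 0.427  0.329 -0.   ]
```

No contact at reported z=0.055, so the pictures are right. The true fingertips are at about reported + (-0.014, -0.033, +0.048), and I'll servo on what the cameras show.

Request:
{"op": "drive_tool", "data": {"increments": [[255,-0.3,1.9,0,0,0,0],[255,-0.3,3.7,0,0,0,0],[255,-0.3,3.7,1,0,0,0],[255,-0.3,3.7,2,0,0,0],[255,-0.3,3.7,2,0,0,0],[255,-0.3,3.7,2,0,0,0]]}}

```text
t: 3.5
tcp_pos: [0.4869, 0.3679, 0.0341]
tool_rot: [0.177, 0.984, -0.001, -0.001]
force: [0.6, -1.1, -0.4]
finger_gap: 0.002
```

```bash
python3 - <<'E'
from h import *
s=manip.sense()
pic("pics/f.png",(165,110,65,80),(130,150,65,80),6,[(.4735,.3365,.058)])
E
```

```text
3.6 [0.4879 0.3685 0.0349] [-0.01 -0.12 -0.06]
```

View pics/f.png

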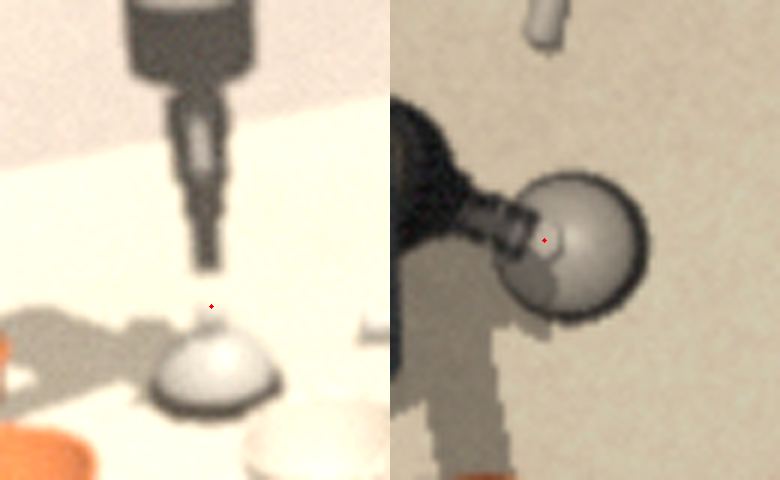

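```bash
python3 - <<'E'
from h import *
for u in(151.5,153): print("tip",tri((u,188.2),(198.8,154.5)))
print("button",tri((156.2,189.6),(199.8,161.5)),ray("top",156.2,189.6,.058))
E
```

```text
tip [0.4748 0.3418 0.0791]
tip [0.4738 0.337  0.0813]
button [0.4734 0.3349 0.0549] [0.47353322 0.33375681 0.058     ]
```

Request:
{"op": "drive_tool", "data": {"increments": [[255,0,-0.4,0,0,0,0],[255,0,-0.4,0.6,0,0,0],[255,0,-0.4,1.2,0,0,0],[255,0,-0.4,1.7,0,0,0],[255,0,-0.4,1.7,0,0,0],[255,0,-0.4,1.7,0,0,0]]}}

```text
t: 4.2
tcp_pos: [0.4865, 0.3653, 0.0176]
tool_rot: [0.177, 0.984, -0.0, -0.0]
force: [-0.6, -0.3, -1.0]
finger_gap: -0.003
```

Request:
{"op": "drive_tool", "data": {"increments": [[255,0,0,0.1,0,0,0],[255,0,0,0.2,0,0,0],[255,0,0,0.3,0,0,0],[255,0,0,0.3,0,0,0]]}}

```text
t: 4.6
tcp_pos: [0.4866, 0.3653, 0.015]
tool_rot: [0.177, 0.984, -0.0, -0.0]
force: [-0.4, -0.2, -0.0]
finger_gap: -0.003
```

Request:
{"op": "drive_tool", "data": {"increments": [[255,0,0,0.1,0,0,0],[255,0,0,0.2,0,0,0],[255,0,0,0.3,0,0,0],[255,0,0,0.3,0,0,0]]}}

```text
t: 5.0
tcp_pos: [0.4865, 0.3652, 0.0118]
tool_rot: [0.177, 0.984, -0.0, -0.0]
force: [0.3, 0.4, 0.3]
finger_gap: -0.003
```

Request:
{"op": "drive_tool", "data": {"increments": [[255,0,0,0.1,0,0,0],[255,0,0,0.2,0,0,0],[255,0,0,0.2,0,0,0]]}}

```text
t: 5.3
tcp_pos: [0.4866, 0.3653, 0.0099]
tool_rot: [0.177, 0.984, -0.0, -0.0]
force: [0.1, 0.2, -0.3]
finger_gap: 0.002
```

Request:
{"op": "drive_tool", "data": {"increments": [[255,0,0,0.1,0,0,0],[255,0,0,0.2,0,0,0],[255,0,0,0.2,0,0,0]]}}

```text
t: 5.6
tcp_pos: [0.4866, 0.3653, 0.0079]
tool_rot: [0.177, 0.984, -0.0, -0.0]
force: [0.2, 0.5, 0.4]
finger_gap: -0.002
```

```bash
python3 - <<'E'
from h import *
pic("pics/g.png",(180,130,40,50),(135,165,40,50),10)
E
```

```text
5.7 [0.4867 0.3653 0.008 ] [-0.14 -0.45 -0.25]
```

View pics/g.png

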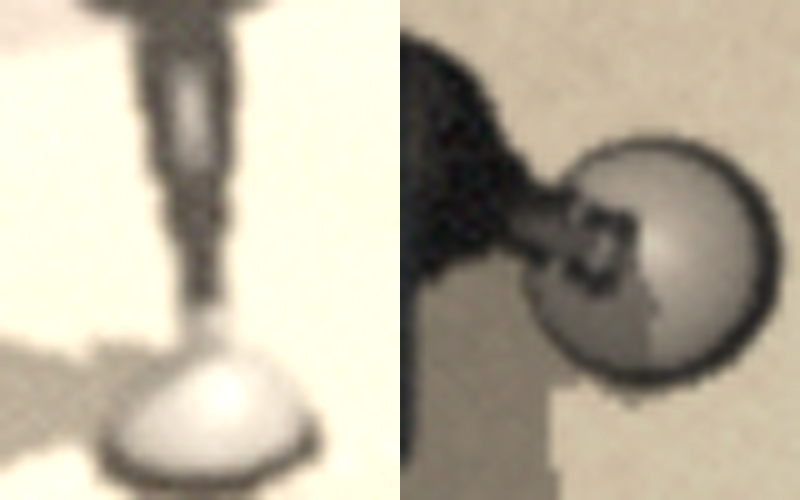

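The tip is over the button (side tip at row 303 of the crop, button just under it). I keep going down in small steps.

Request:
{"op": "drive_tool", "data": {"increments": [[255,0,0,0.1,0,0,0],[255,0,0,0.2,0,0,0],[255,0,0,0.2,0,0,0],[255,0,0,0.2,0,0,0]]}}

```text
t: 6.1
tcp_pos: [0.4867, 0.3653, 0.006]
tool_rot: [0.177, 0.984, -0.0, -0.0]
force: [-0.7, -1.0, 0.5]
finger_gap: -0.001
```

Request:
{"op": "drive_tool", "data": {"increments": [[255,0,0,0.1,0,0,0],[255,0,0,0.2,0,0,0],[255,0,0,0.2,0,0,0],[255,0,0,0.2,0,0,0]]}}

```text
t: 6.5
tcp_pos: [0.4867, 0.3653, 0.0039]
tool_rot: [0.177, 0.984, -0.0, -0.0]
force: [-1.1, 0.4, -0.0]
finger_gap: 0.002
```

Request:
{"op": "drive_tool", "data": {"increments": [[255,0,0,0.1,0,0,0],[255,0,0,0.2,0,0,0],[255,0,0,0.2,0,0,0],[255,0,0,0.2,0,0,0]]}}

```text
t: 6.9
tcp_pos: [0.4869, 0.3656, 0.0022]
tool_rot: [0.177, 0.984, 0.0, 0.0]
force: [-0.1, 1.6, 1.0]
finger_gap: 0.001
```

Request:
{"op": "drive_tool", "data": {"increments": [[255,0,0,0.1,0,0,0],[255,0,0,0.1,0,0,0],[255,0,0,0.1,0,0,0]]}}

```text
t: 7.2
tcp_pos: [0.4872, 0.3658, 0.0015]
tool_rot: [0.177, 0.984, 0.001, 0.001]
force: [-0.1, 1.4, 4.6]
finger_gap: -0.005
```

Request:
{"op": "drive_tool", "data": {"increments": [[255,0,0,0.1,0,0,0],[255,0,0,0.1,0,0,0],[255,0,0,0.1,0,0,0]]}}

```text
t: 7.5
tcp_pos: [0.4876, 0.3661, 0.001]
tool_rot: [0.177, 0.984, 0.001, 0.001]
force: [-0.8, 1.1, 6.9]
finger_gap: -0.001
```

Request:
{"op": "drive_tool", "data": {"increments": [[255,0,0,0.1,0,0,0],[255,0,0,0.1,0,0,0],[255,0,0,0.1,0,0,0]]}}

```text
t: 7.8
tcp_pos: [0.488, 0.3665, 0.0004]
tool_rot: [0.177, 0.984, 0.001, 0.001]
force: [-0.9, 2.6, 9.3]
finger_gap: 0.002
```

```bash
python3 - <<'E'
from h import *
s=manip.sense();print(s["force"],s["ft_torque"],s["tau"].round(2))
i=cv2.cvtColor(np.mean([manip.snapshot("side") for _ in range(3)],0).astype(np.uint8),cv2.COLOR_RGB2GRAY)
o=cv2.cvtColor(cv2.imread("pics/side0.png"),6)
print("now");print(i[152:172,194:207]);print("orig");print(o[158:172,194:207])
E
```

```text
[-0.92780585  2.5999681   9.26165794] [0.34797085 0.12154373 0.04524819] [-1.280e+00 -4.184e+01 -8.330e+00 -4.600e-01  1.600e-01 -1.000e-02]
now
[[189 180 137  82  65  65  66  64  85 138 177 188 189]
 [189 178 137  85  64  67  70  66  82 135 176 188 190]
 [189 179 144  94  67  67  62  64  94 140 175 189 189]
 [188 183 158 114  80  67  63  75 110 155 181 189 189]
 [187 187 175 139  91  71  64  82 125 167 185 189 188]
 [187 187 180 150 102  74  64  83 126 166 185 190 189]
 [188 189 181 155 109  74  65  79 120 162 184 189 189]
 [186 188 181 158 118  81  71  82 120 162 183 189 189]
 [186 187 183 162 123  98  94 103 130 161 182 189 190]
 [187 188 183 162 132 116 120 131 145 162 182 187 189]
 [187 187 184 162 136 123 132 143 147 161 177 186 187]
 [175 177 177 159 134 126 129 136 142 158 176 185 186]
 [144 150 158 143 127 121 122 128 140 161 173 179 181]
 [124 123 126 123 117 124 132 140 153 162 169 170 173]
 [118 117 115 115 123 140 155 167 172 174 172 170 170]
 [117 117 119 125 138 160 174 184 185 183 178 173 170]
 [119 122 130 142 154 170 182 191 194 190 182 176 172]
 [125 135 146 158 16
[... 221 characters left out ...]
84 184 185 184 184 186 185 185 187 187]
 [184 183 185 182 182 179 181 181 184 186 186 186 184]
 [184 184 182 177 173 174 172 168 174 183 185 186 187]
 [184 184 181 167 162 162 160 157 165 177 184 184 184]
 [186 184 179 161 147 142 140 142 152 172 181 182 184]
 [183 179 169 154 134 130 130 130 147 163 173 173 179]
 [179 169 158 141 126 123 129 141 149 164 167 171 172]
 [168 162 154 148 140 140 154 163 172 171 170 167 166]
 [157 158 162 158 163 163 170 180 186 179 175 170 168]
 [154 159 166 166 171 175 180 188 191 188 180 174 170]
 [155 160 164 165 171 175 184 190 194 192 182 173 169]
 [152 158 163 163 167 174 182 186 189 186 181 174 167]
 [148 153 159 163 166 173 178 180 182 181 173 166 165]]
```

```bash
python3 - <<'E'
from h import *
a=manip.snapshot("side")[:,:,::-1];b=manip.snapshot("top")[:,:,::-1]
A=cv2.resize(a[20:200,140:250],None,fx=3.3,fy=3.3,interpolation=cv2.INTER_CUBIC)
B=cv2.resize(b[130:310,100:230],None,fx=3.3,fy=3.3,interpolation=cv2.INTER_CUBIC)
cv2.imwrite("pics/h.png",np.clip(np.hstack([A,B])*1.25,0,255).astype(np.uint8))
E
```

```text
(no output)
```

View pics/h.png

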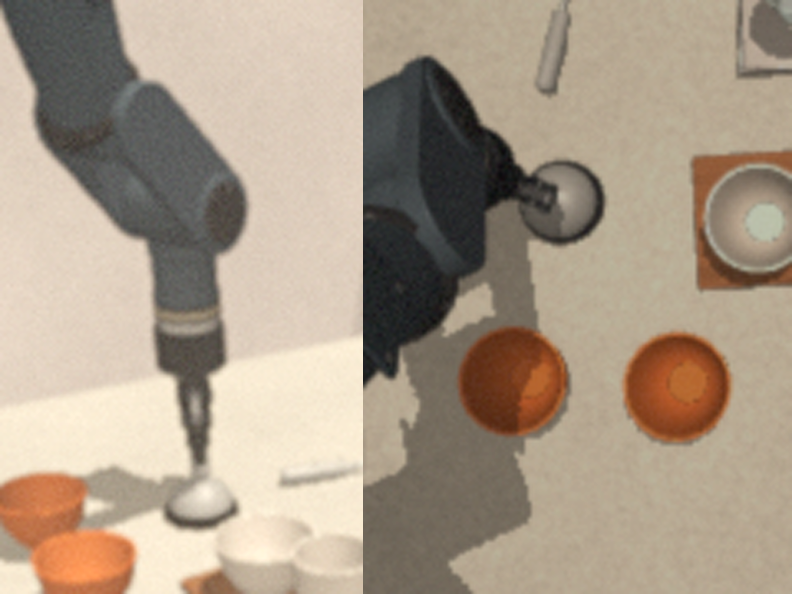

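The push came with a sideways force away from the bell's centre, and the side view shows the button in front of the fingertips. That fits the tip being behind the button on the dome. In the top view the gripper body probably hides the real tip, so my triangulation there used a knuckle. I'll check a simpler explanation: the reported x,y is right and the fingers are just shorter.

```bash
python3 - <<'E'
from h import *
from scipy.optimize import brentq
for p,t in(((.473,.3368,.0957),(197.6,142)),((.4726,.3355,.067),(198.2,150.3)),((.4879,.3685,.0349),(198.8,154.5))):
    z=brentq(lambda z:proj("side",(p[0],p[1],z))[1]-t[1],0,.3);print("tip z",round(z,4),"minus reported",round(z-p[2],4),"col err",(proj("side",(p[0],p[1],z))[0]-t[0]).round(2))
E
```

```text
tip z 0.1288 minus reported 0.0331 col err 0.5
tip z 0.0982 minus reported 0.0312 col err 0.57
tip z 0.0656 minus reported 0.0307 col err 0.91
```

Request:
{"op": "drive_tool", "data": {"increments": [[255,0,0,-2,0,0,0],[255,0,0,-4,0,0,0],[255,0,0,-6,0,0,0],[255,0,0,-6,0,0,0],[255,0,0,-6,0,0,0]]}}

```text
t: 8.55
tcp_pos: [0.4863, 0.3649, 0.0586]
tool_rot: [0.177, 0.984, -0.0, -0.0]
force: [-0.7, -0.3, -0.0]
finger_gap: 0.0
```

Consistent: the tip is about 32 mm above the reported TCP, with x,y right. I move back over the button and press, watching the force.

Request:
{"op": "drive_tool", "data": {"increments": [[255,0.1,-1.6,0,0,0,0],[255,0.1,-3.2,0,0,0,0],[255,0.1,-3.2,0,0,0,0],[255,0.1,-3.2,1,0,0,0],[255,0.1,-3.2,2,0,0,0],[255,0.1,-3.2,2.6,0,0,0],[255,0.1,-3.2,2.6,0,0,0],[255,0.1,-3.2,2.6,0,0,0]]}}

```text
t: 9.35
tcp_pos: [0.4745, 0.3359, 0.0325]
tool_rot: [0.177, 0.984, -0.0, -0.0]
force: [-0.3, 0.2, -0.2]
finger_gap: 0.0
```

Request:
{"op": "drive_tool", "data": {"increments": [[255,0,0,0.1,0,0,0],[255,0,0,0.2,0,0,0],[255,0,0,0.3,0,0,0],[255,0,0,0.3,0,0,0],[255,0,0,0.3,0,0,0]]}}

```text
t: 9.85
tcp_pos: [0.4747, 0.3357, 0.0301]
tool_rot: [0.177, 0.984, 0.0, 0.0]
force: [-0.4, -0.1, 0.8]
finger_gap: 0.002
```

Request:
{"op": "drive_tool", "data": {"increments": [[255,0,0,0.1,0,0,0],[255,0,0,0.2,0,0,0],[255,0,0,0.2,0,0,0],[255,0,0,0.2,0,0,0]]}}

```text
t: 10.25
tcp_pos: [0.4746, 0.3357, 0.0279]
tool_rot: [0.177, 0.984, -0.0, -0.0]
force: [0.7, 0.2, 0.2]
finger_gap: -0.0
```

Request:
{"op": "drive_tool", "data": {"increments": [[255,0,0,0.1,0,0,0],[255,0,0,0.2,0,0,0],[255,0,0,0.2,0,0,0],[255,0,0,0.2,0,0,0]]}}

```text
t: 10.65
tcp_pos: [0.4746, 0.3357, 0.026]
tool_rot: [0.177, 0.984, -0.0, -0.0]
force: [-0.6, 0.5, 0.1]
finger_gap: 0.0
```

Request:
{"op": "drive_tool", "data": {"increments": [[255,0,0,0.1,0,0,0],[255,0,0,0.2,0,0,0],[255,0,0,0.2,0,0,0],[255,0,0,0.2,0,0,0]]}}

```text
t: 11.05
tcp_pos: [0.4747, 0.3357, 0.0241]
tool_rot: [0.177, 0.984, 0.0, 0.0]
force: [-1.3, 0.1, 2.7]
finger_gap: 0.0
```

Request:
{"op": "drive_tool", "data": {"increments": [[255,0,0,0.1,0,0,0],[255,0,0,0.2,0,0,0],[255,0,0,0.2,0,0,0],[255,0,0,0.2,0,0,0]]}}

```text
t: 11.45
tcp_pos: [0.4746, 0.3357, 0.0221]
tool_rot: [0.177, 0.984, 0.0, 0.0]
force: [0.1, -0.1, 2.1]
finger_gap: 0.002
```

Request:
{"op": "drive_tool", "data": {"increments": [[255,0,0,0.1,0,0,0],[255,0,0,0.2,0,0,0],[255,0,0,0.2,0,0,0],[255,0,0,0.2,0,0,0]]}}

```text
t: 11.85
tcp_pos: [0.4746, 0.3357, 0.0201]
tool_rot: [0.177, 0.984, 0.0, 0.0]
force: [-1.1, 0.2, 3.9]
finger_gap: -0.005
```

That's the soft spring, with contact at reported z≈0.025 (so the offset is ≈33 mm). I press it fully down.

Request:
{"op": "drive_tool", "data": {"increments": [[255,0,0,0.1,0,0,0],[255,0,0,0.2,0,0,0],[255,0,0,0.2,0,0,0],[255,0,0,0.2,0,0,0],[255,0,0,0.2,0,0,0]]}}

```text
t: 12.35
tcp_pos: [0.4747, 0.3357, 0.0196]
tool_rot: [0.177, 0.984, 0.0, 0.0]
force: [-3.2, -1.4, 12.7]
finger_gap: -0.004
```

Request:
{"op": "drive_tool", "data": {"increments": [[255,0,0,0.1,0,0,0],[255,0,0,0.1,0,0,0],[255,0,0,0.1,0,0,0]]}}

```text
t: 12.65
tcp_pos: [0.4747, 0.3357, 0.0195]
tool_rot: [0.177, 0.984, 0.0, 0.0]
force: [-4.9, -2.5, 19.4]
finger_gap: -0.003
```

The button bottomed out at z≈0.0196 with force well past 4 N, so the bell has been rung. The tip is at reported z + 0.032. Now I go up and pass high over to the tall cup.

Request:
{"op": "drive_tool", "data": {"increments": [[255,0,0,-4,0,0,0],[255,0,0,-8,0,0,0],[255,0,0,-12,0,0,0],[255,0,0,-16,0,0,0],[255,0,0,-20,0,0,0],[255,0,0,-22,0,0,0],[255,-1.3,-3.7,-22,0,0,0],[255,-2.6,-7.4,-22,0,0,0],[255,-4,-11.1,-22,0,0,0],[255,-5.3,-14.8,-22,0,0,0],[255,-6.6,-18.5,-22,0,0,0],[255,-8,-22.2,-22,0,0,0],[255,-9.3,-26,-22,0,0,0],[255,-10.6,-29.6,-22,0,0,0],[255,-10.6,-29.6,-22,0,0,0],[255,-10.6,-29.6,-22,0,0,0],[255,-10.6,-29.6,-22,0,0,0]]}}

```text
t: 14.35
tcp_pos: [0.4706, 0.0221, 0.2367]
tool_rot: [0.177, 0.984, 0.0, -0.0]
force: [-1.9, 0.4, -1.0]
finger_gap: 0.003
```

Request:
{"op": "drive_tool", "data": {"increments": [[255,0,-0.1,3,0,0,0],[255,0,-0.1,6,0,0,0],[255,0,-0.1,9,0,0,0],[255,0,-0.1,11.5,0,0,0],[255,0,-0.1,13.1,0,0,0],[255,0,-0.1,13.1,0,0,0],[255,0,-0.1,13.1,0,0,0],[255,0,-0.1,13.1,0,0,0]]}}

```text
t: 15.15
tcp_pos: [0.4714, 0.0209, 0.1069]
tool_rot: [0.176, 0.984, 0.0, 0.001]
force: [-0.7, 0.4, -0.4]
finger_gap: 0.001
```

```bash
python3 - <<'E'
from h import *
s=manip.sense();p=s["tcp_pos"]+[0,0,.032];print(p)
pic("pics/i.png",(205,110,75,100),(220,150,75,100),5,[p,(.4708,.0206,.107)])
E
```

```text
[0.47139564 0.02085286 0.13891845]
15.25 [0.4714 0.0205 0.107 ] [-0.18  0.42  0.49]
```

View pics/i.png

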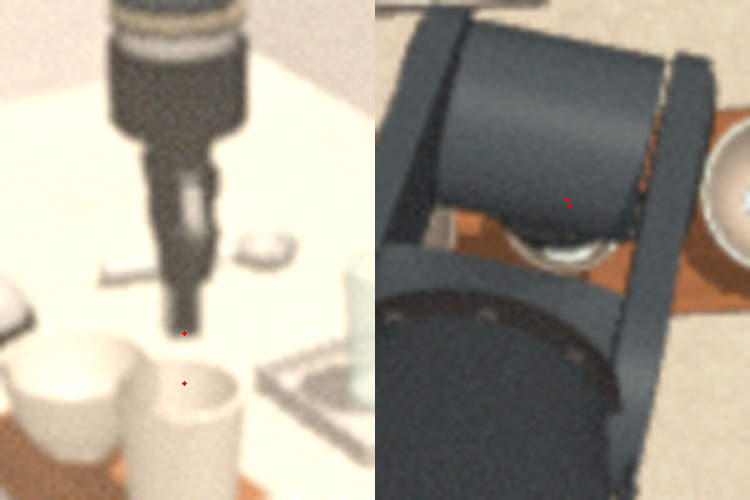

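The view shows the fingertips (crop (181,333)) on the predicted point, about 3 cm over the middle of the cup's mouth. I hold for 2.3 s, then lift high and go to the spare.

Request:
{"op": "drive_tool", "data": {"increments": [[255,0,0,0,0,0,0],[255,0,0,0,0,0,0],[255,0,0,0,0,0,0],[255,0,0,0,0,0,0],[255,0,0,0,0,0,0],[255,0,0,0,0,0,0],[255,0,0,0,0,0,0],[255,0,0,0,0,0,0],[255,0,0,0,0,0,0],[255,0,0,0,0,0,0],[255,0,0,0,0,0,0],[255,0,0,0,0,0,0],[255,0,0,0,0,0,0],[255,0,0,0,0,0,0],[255,0,0,0,0,0,0],[255,0,0,0,0,0,0],[255,0,0,0,0,0,0],[255,0,0,0,0,0,0],[255,0,0,0,0,0,0],[255,0,0,0,0,0,0]]}}

```text
t: 17.25
tcp_pos: [0.4705, 0.0203, 0.106]
tool_rot: [0.177, 0.984, -0.0, 0.0]
force: [-1.0, -0.0, -0.1]
finger_gap: 0.001
```

Request:
{"op": "drive_tool", "data": {"increments": [[255,0,0,0,0,0,0],[255,0,0,0,0,0,0],[255,0,0,0,0,0,0],[255,0,0,-4,0,0,0],[255,0,0,-8,0,0,0],[255,0,0,-12,0,0,0],[255,0,0,-12,0,0,0],[255,-3.5,-1.6,-12,0,0,0],[255,-7,-3.2,-12,0,0,0],[255,-10.5,-4.8,-12,0,0,0],[255,-14,-6.4,-12,0,0,0],[255,-17.5,-8,-12,0,0,0],[255,-21,-9.6,-12,0,0,0],[255,-24.5,-11.1,-12,0,0,0],[255,-24.5,-11.1,-12,0,0,0],[255,-24.5,-11.1,-12,0,0,0],[255,-24.5,-11.1,-12,0,0,0]]}}

```text
t: 18.95
tcp_pos: [0.6601, -0.1679, 0.225]
tool_rot: [0.177, 0.984, 0.0, -0.001]
force: [0.7, 0.6, -0.0]
finger_gap: -0.001
```

Request:
{"op": "drive_tool", "data": {"increments": [[255,-0.1,-0.1,3,0,0,0],[255,-0.1,-0.1,6,0,0,0],[255,-0.1,-0.1,9,0,0,0],[255,-0.1,-0.1,12,0,0,0],[255,-0.1,-0.1,15,0,0,0],[255,-0.1,-0.1,16.3,0,0,0],[255,-0.1,-0.1,16.3,0,0,0],[255,-0.1,-0.1,16.3,0,0,0],[255,-0.1,-0.1,16.3,0,0,0]]}}

```text
t: 19.85
tcp_pos: [0.6635, -0.1707, 0.0652]
tool_rot: [0.177, 0.984, -0.0, 0.002]
force: [0.1, 0.6, -0.2]
finger_gap: -0.002
```

```bash
python3 - <<'E'
from h import *
s=manip.sense();p=s["tcp_pos"]+[0,0,.032];print(p)
pic("pics/j.png",(290,140,85,110),(285,95,75,110),5,[p,(.662,-.1695,.063)])
E
```

```text
[ 0.66347411 -0.17069342  0.09719323]
19.95 [ 0.6633 -0.1707  0.065 ] [-0.11 -0.28 -0.99]
```

View pics/j.png

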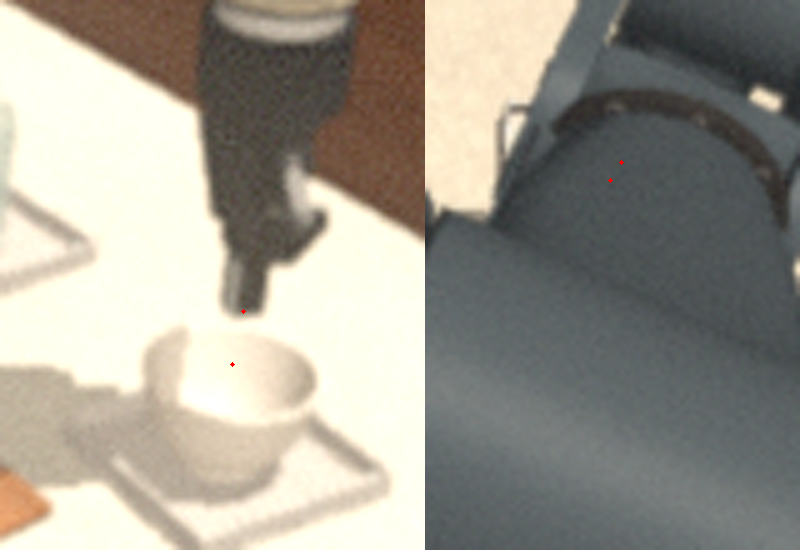

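The view shows the fingertips at crop (241,315) over the spare's mouth centre (~(231,368)), a few mm high. I make a small trim and then hold.

Request:
{"op": "drive_tool", "data": {"increments": [[255,0.2,0.1,0.3,0,0,0],[255,0.2,0.1,0.3,0,0,0],[255,0.2,0.1,0.3,0,0,0],[255,0.2,0.1,0.3,0,0,0],[255,0.2,0.1,0.3,0,0,0],[255,0.2,0.1,0.3,0,0,0],[255,0.2,0.1,0.3,0,0,0],[255,0.2,0.1,0.3,0,0,0],[255,0.2,0.1,0.3,0,0,0],[255,0.2,0.1,0.3,0,0,0],[255,0.2,0.1,0.3,0,0,0],[255,0.2,0.1,0.3,0,0,0],[255,0.2,0.1,0.3,0,0,0],[255,0.2,0.1,0.3,0,0,0],[255,0.2,0.1,0.3,0,0,0],[255,0.2,0.1,0.3,0,0,0],[255,0.2,0.1,0.3,0,0,0],[255,0.2,0.1,0.3,0,0,0],[255,0.2,0.1,0.3,0,0,0],[255,0.2,0.1,0.3,0,0,0]]}}

```text
t: 21.95
tcp_pos: [0.6606, -0.1687, 0.06]
tool_rot: [0.177, 0.984, -0.0, 0.0]
force: [-1.4, 0.2, 0.7]
finger_gap: -0.001
```

Request:
{"op": "drive_tool", "data": {"increments": [[255,0,0,0,0,0,0],[255,0,0,0,0,0,0],[255,0,0,0,0,0,0],[255,0,0,0,0,0,0],[255,0,0,0,0,0,0],[255,0,0,0,0,0,0]]}}

```text
t: 22.55
tcp_pos: [0.6606, -0.1687, 0.06]
tool_rot: [0.177, 0.984, 0.0, 0.0]
force: [0.4, 0.3, -0.2]
finger_gap: 0.003
```

```bash
python3 -c "
from station import manip
s=manip.sense();print(s['t'],s['tcp_pos'],s['force']);print(manip.sign_off())"
```

```text
22.55 [ 0.66058892 -0.16868266  0.06002925] [ 0.40149758  0.28409654 -0.18761678]
the job is handed in; nothing more can be done
None
```

I rang the bell, pointed at the tall cup in the middle place for about 2.8 s, then went high over to the spare bowl on the right tray. The job was handed in at 22.6 s with the arm still pointing at the spare; no verdict is reported.

- **Bell:** the button gave a soft spring from first contact, then hit its stop after about 6 mm. I pressed on to about 19 N, far more than the 4 N it needs.
- **Tall cup:** the fingertips were about 3 cm above the middle of the mouth, and the side picture agreed.
- **Spare bowl:** the last readings put the fingertips about 2.9 cm above the rim and within about 2 mm of its centre, with no contact force. The last picture was taken just before a final trim of a few millimetres, so that end position rests on the readings alone.
- **Passing the row:** the fingertips crossed over the row at about 25 cm above the table.

**What disagreed:** the fingertips sit about 32 mm higher than the reported tool position. This showed in the side pictures, and the contact with the button confirmed it.

Before I understood this I misread a top view, and my first try at the button came down on the back of the bell's dome instead, at about 9 N. Nothing else was touched, as far as the pictures and forces show.

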